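Check two trolley brake levers and hold the slack one in

TASK

Two brake grips of a serving trolley stand on the worktop. With the outside of the fingers, without gripping anything or touching the bars, press the left lever in towards its bar until it stops and let it spring back, then do the same with the right one. Then press in again the slack one, whose lever stopped nearer to its bar, and finish while still holding it fully in; press firmly but do not force the levers, and leave the other things on the worktop where they are.

Things in the scene. Friction and masses are not known exactly. Their poses are not given: they have to be found in the camera images.
- stand_a: one of two identical-looking brake grips of a serving trolley on a fixed steel foot (120 x 190 x 14 mm); one stands left (y > 0), one right (y < 0), which is where varies. Origin on the worktop; z up, x from lever to bar (the press direction), y along the bar. Below lever and bar there is only the foot, and the post at y = -82 mm. Bracket at y = -68 to -40 mm, up to z = 130 mm
- stand_b: the other of two identical-looking brake grips of a serving trolley on a fixed steel foot (120 x 190 x 14 mm); one stands left (y > 0), one right (y < 0), which is where varies. Origin on the worktop; z up, x from lever to bar (the press direction), y along the bar. Below lever and bar there is only the foot, and the post at y = -82 mm. Bracket at y = -68 to -40 mm, up to z = 130 mm
- pad_a (a point): point on the lever's outer face, on the robot's side, 115 mm from its pivot: a good place to press; moves with the lever. At rest the lever is parallel to the bar: in the stand's frame pivot (vertical) at x -42, y -60 mm, outer face x -50, rounded end y +82, blade 10 mm thick, z 101 to 119 mm. Travel here to the stop is about 22 mm on one lever, 45 mm on the slack one
- pad_b (a point): point on the lever's outer face, on the robot's side, 115 mm from its pivot: a good place to press; moves with the lever. At rest the lever is parallel to the bar: in the stand's frame pivot (vertical) at x -42, y -60 mm, outer face x -50, rounded end y +82, blade 10 mm thick, z 101 to 119 mm. Travel here to the stop is about 22 mm on one lever, 45 mm on the slack one
- lever_a (a joint): angle of this grip's aluminium lever: 0 at rest, grows towards the bar. Sprung: 2 N at the pad point starts it, 3 to 5 N bring it to its firm stop; it returns when let go. One lever (either one; found by pressing) stops at about 0.19 rad, its end about 40 mm off the bar, the slack one at about 0.40 rad, about 12 mm off the bar
- lever_b (a joint): angle of this grip's aluminium lever: 0 at rest, grows towards the bar. Sprung: 2 N at the pad point starts it, 3 to 5 N bring it to its firm stop; it returns when let go. One lever (either one; found by pressing) stops at about 0.19 rad, its end about 40 mm off the bar, the slack one at about 0.40 rad, about 12 mm off the bar
- bar_a: this grip's fixed bar (black rubber grip on a steel tube), not to be touched; origin and axes as its stand. Its axis lies at x = +40, z = 110 mm, from y = -90 to +96 mm; 36 mm over the end rings (front at x = +22 mm, top at z = 128 mm)
- bar_b: this grip's fixed bar (black rubber grip on a steel tube), not to be touched; origin and axes as its stand. Its axis lies at x = +40, z = 110 mm, from y = -90 to +96 mm; 36 mm over the end rings (front at x = +22 mm, top at z = 128 mm)
- egg_timer: cream egg timer, 59 mm across, 52 mm tall, loose, standing between the two grips; origin under its centre; leave alone
- salt_shaker: glass salt shaker, 44 mm across, 90 mm tall, loose, to the left of the grips; origin under its centre; leave alone
- cork_stopper: cork stopper, 36 mm across, 37 mm tall, loose, to the right of the grips; origin under its centre; leave alone
- table_fork: table fork, 196 x 27 x 13 mm, loose, lying in front of the grips on the robot's side; origin under its middle; leave alone

How it is judged (in metres and radians):
On the way, in this order (a step that is already met when the one before it is completed fails the run):
1. the left lever is pressed in to its stop, the right one at rest (((world y of stand_a above 0 m and value of joint lever_a above 0.36 rad and value of joint lever_b below 0.05 rad) or (world y of stand_b above 0 m and value of joint lever_b above 0.16 rad and value of joint lever_a below 0.05 rad))), for 0.2 s.
2. both levers are back at rest (value of joint each of lever_a, lever_b below 0.04 rad), for 0.2 s.
3. the right lever is pressed in to its stop, the left one at rest (((world y of stand_a below 0 m and value of joint lever_a above 0.36 rad and value of joint lever_b below 0.05 rad) or (world y of stand_b below 0 m and value of joint lever_b above 0.16 rad and value of joint lever_a below 0.05 rad))), for 0.2 s.
4. both levers are back at rest again (all of step 2), for 0.2 s.
At the end, for the whole second after the job is handed in: The slack lever (the one whose stop is nearer to its bar) is held within about 0.04 rad of its stop by the fingers, pushing with more than 1.5 N, and the other lever is within 0.05 rad of rest (value of joint lever_a above 0.36 rad and value of joint lever_b below 0.05 rad and contact force between the fingers and lever_a above 1.5 N); the arm keeps its last pose, push and grip.
It fails at once if a bar is touched by the robot (over 1 N) (contact force between any of the arm, the fingers and bar_a above 1 N or contact force between any of the arm, the fingers and bar_b above 1 N).
It fails at once if a lever is gripped: a finger presses on its inner side (over 1 N) (contact force between the fingers and lever_a_c3 above 1 N or contact force between the fingers and lever_b_c3 above 1 N).
It fails at once if a lever is forced with more than 40 N (contact force between the fingers and lever_a above 40 N or contact force between the fingers and lever_b above 40 N).
It fails at once if a bystander is moved more than 20 mm or knocked over (distance of any of egg_timer, salt_shaker, cork_stopper, table_fork from where it was at the start of the episode above 0.02 m or angle between any of egg_timer, salt_shaker, cork_stopper, table_fork's own z axis and vertical above 0.5 rad).
It also fails if it takes over 58 s, if anything falls off the work surface, if the arm or the gripper's body presses on something with over 40 N, if the wrist force passes 120 N, or if a joint passes its speed limit or range.

ROBOT

A 7-joint arm with a two-finger parallel gripper is mounted at the origin on a cart in front of the work surface, level with it; the furniture and walls round the work are solid. World frame = base frame: x ahead of the robot, y to its left, z up, the work surface at z = 0. Lengths are in mm, angles in rad, forces in N, time in s.
With the tool pointing down it reaches from about 400 to 925 mm from the base axis. Payload 4.1 kg.
Tool frame: the origin (TCP) lies on the centre line of the jaws, within the pads' length; the fingertips stand 22 mm ahead of it and the grasp point (between the pads) lies 3 mm ahead of it; z points along the fingers, y is the line along which they close (so a half turn about z gives the same grasp; the last joint's range is limited). The gripper opens to 85 mm and grips with 20 to 120 N. Pads are 22 mm wide; open, the fingers measure 114 mm over their backs; the gripper's body (76 mm by 85 mm) begins 54 mm behind the grasp point. The pads swing forward as they close: fully open they stand 13 mm farther back than shut.
Start: joints at [1.089, 0.398, 0.045, 1.537, -0.019, 1.207, -0.051], TCP at [242.825, -602.973, 253.347] pointing down, gripper open.
Joint ranges: [-2.82, 2.82], [-0.49, 2.23], [-1.37, 1.46], [0, 2.46], [-1.36, 4.5], [0.23, 2], [-2.94, 2.94]. Speed limits (rad/s): [2.57, 2.57, 3.14, 3.14, 3.14, 3.14, 3.14].

INTERFACE

Orientations are given as a unit quaternion [x, y, z, w].
In Python, from workcell import ctrl gives the robot as it stands.
- The arm moves only by the shell command python3 -m jog 'ROWS' [FORCE]. ROWS is a JSON object of lists of equal length, an entry for each row: "slide": the shift along the tool's x, y, z in m, a list of three; "turn": the turn about the tool's z in degrees; "grip": the opening, from 0 (shut) to 1 (fully open). In form: {"slide": [[tx, ty, tz], ...], "turn": [turn, ...], "grip": [grip, ...]}. A call has exactly 8 rows; each row shifts and turns the commanded pose from where the row before left it, along the tool's axes as they then stand; what a row does not reach is not made up. A row lasts 1/8 s, in which the tool goes at most 62.5 mm and 10.7 degrees, less where a joint would pass 70% of its speed; a pose out of reach is approached as far as the arm can. A call is refused whole if a number of a shift passes 0.0625 or a number of a turn 10.7, either way. A call with a gripper value outside its range is refused whole. The fingers move at their own pace and stop on an object; FORCE is the grip in N (left out, the last holds). Time passes only in rows, so rows that do not move let the fingers close, or fill a call up. It gives the time, the measured TCP pose, the force, the opening and the grip force at its end, in the units of the state.
- ctrl.observe(): the state, without advancing time (a new reading comes with each control period).
- ctrl.snapshot(name): name is "scene" or "side" or "wrist"; returns (picture, depth): 400x640x3 uint8, red, green, blue; 400x640 float32, mm along the optical axis (not along the pixel's ray), 0 where there is no reading.
- ctrl.camera_info(name): a dict with "intrinsics" (3x3 intrinsics, pixels), "eye" and "orientation" of the camera in the world; the wrist camera has in their place "T_tool_cam" (4x4, takes a point from camera to tool coordinates, whose origin is the TCP and whose axes are the flange's). Camera axes: x right, y down, z forward; pixel columns grow to the right and rows downward; lengths in mm; the calibration is good to about 2 mm. The wrist camera is an equidistant fisheye: a pixel r from the principal point sees the ray r / f radians off the axis. A picture is of the moment at which its call begins: read the wrist's pose just before it. camera_info takes no time and is no camera call.
- ctrl.job_done(): hands the job in; it is judged then, once.
Trained networks look in the newest picture that a camera, given by its name, has taken for a name from the list of things; names that differ only in an ending like _2 or _b are one class to them, and where a whole thing is asked for, a point or a joint stands for the part that bears it (a point fixed in the world has none). Each returns a list of dicts, best first, with "confidence" (0 to 1); they miss things now and then, are a little off and sometimes report something else, mostly with a low value. They report only what shows in the picture. A call takes as long as a camera call.
- ctrl.find_in(camera, target): "point" ([row, column] in pixels, amid what is visible of it).
- ctrl.regions_of(camera, target): "region" (400x640 bool, what is visible of it) and "point" ([row, column] in pixels, amid what is visible of it).
The state is a dict: "t": time; "joint_positions": joint angles; "qvel": joint speeds; "tau": joint torques, N m; "tcp_pos": TCP position; "orientation": TCP orientation; "ft_force": force on the tool from outside, world axes, zero at the start; "moment": the same for the moment, N m; "gripper_width": opening from 0.0 (shut) to 1.0 (fully open); "grasp_force": force on a finger pad.
Only numpy, scipy, OpenCV 4.12 (cv2) and the standard library are available. Lean on these libraries where they do the work, as an engineer would, in place of code of your own. Each camera call takes 0.05 s, during which the arm holds its last target. There are 200 camera calls.

## Working session

There is one attempt and no reset: what is moved stays moved. The work goes in short steps, Python scripts to look and compute and a shell command to move; the robot and the scene stay as the last step left them, time stands still between calls to the robot, and variables do not carry over. Pictures are saved under pics/ and viewed, at most 10 in all, crops included, and the job is handed in when it is done.

```bash
mkdir -p pics; ls; cat > h.py <<'E'
import numpy as np, cv2
from scipy.spatial.transform import Rotation as R
from workcell import ctrl
def toworld(name,depth,rows,cols):
    c=ctrl.camera_info(name); K=np.array(c["intrinsics"])
    d=depth[rows,cols]
    p=np.stack([(cols-K[0,2])/K[0,0]*d,(rows-K[1,2])/K[1,1]*d,d],-1)
    o=np.array(c["orientation"]); M=R.from_quat(o).as_matrix() if o.size==4 else o
    return (p@M.T+np.array(c["eye"]))[d>0]
E
python3 - <<'E'
from h import *
s=ctrl.observe(); print({k:np.round(v,3) for k,v in s.items()})
ims=[]
for n in("scene","side"):
    print(n,ctrl.camera_info(n))
    p,d=ctrl.snapshot(n); cv2.imwrite(f"pics/{n}0.png",p[:,:,::-1]); np.save(f"{n}d.npy",d)
    for t in("stand_a","bar_a","lever_a","egg_timer","salt_shaker","cork_stopper","table_fork"):
        for r in ctrl.regions_of(n,t)[:3]:
            rr,cc=np.nonzero(r["region"]); w=toworld(n,d,rr,cc)
            if len(w): print(t,round(r["confidence"],2),np.round(r["point"]),len(w),"med",np.round(np.median(w,0)),"lo",np.round(np.percentile(w,3,axis=0)),"hi",np.round(np.percentile(w,97,axis=0)))
E
```

```text
pics
{'t': np.float64(0.0), 'joint_positions': array([ 1.089,  0.399,  0.045,  1.538, -0.019,  1.207, -0.051]), 'qvel': array([-0.002, -0.001,  0.001,  0.001,  0.   ,  0.001,  0.   ]), 'tau': array([-0.0000e+00, -4.7512e+01,  1.3650e+00, -2.5422e+01,  1.2000e-02,
        9.0000e-03, -0.0000e+00]), 'tcp_pos': array([ 242.569, -602.406,  252.263]), 'orientation': array([ 0.982,  0.19 , -0.   , -0.001]), 'ft_force': array([ 0.737,  0.302, -0.002]), 'moment': array([ 0.097, -0.007, -0.021]), 'grasp_force': np.float64(0.0), 'gripper_width': np.float64(1.0)}
scene {'intrinsics': array([[422.43741008,   0.        , 325.19085009],
       [  0.        , 422.43741008, 206.29585134],
       [  0.        ,   0.        ,   1.        ]]), 'eye': array([1138.11389541, -314.50953837, 1028.22497786]), 'orientation': array([ 0.8047375 ,  0.49952831, -0.17150594, -0.27102532])}
stand_a 0.97 [214. 395.] 2960 med [586. 178.  16.] lo [503.  92.   9.] hi [640. 268. 126.]
stand_a 0.76 [294. 274.] 3895 med [ 670. -222.   16.] lo [ 582. -309.    8.] hi [ 718. -134.  127.]
bar_a 0.97 [283. 280.] 933 med [ 680.
[... 1784 characters left out ...]
7. 114. 107.] hi [621. 275. 127.]
bar_a 0.72 [118. 349.] 83 med [ 541. -370.   16.] lo [ 529. -382.    8.] hi [ 555. -359.   38.]
lever_a 0.84 [259. 285.] 281 med [512. 221. 117.] lo [490. 155. 108.] hi [531. 284. 121.]
lever_a 0.79 [130. 320.] 201 med [ 587. -201.  116.] lo [ 569. -323.    3.] hi [ 604. -126.  121.]
egg_timer 0.96 [197. 281.] 345 med [619.  15.  39.] lo [598. -12.   6.] hi [648.  31.  51.]
salt_shaker 0.54 [321. 244.] 227 med [542. 374.  84.] lo [528. 359.   1.] hi [576. 388.  91.]
salt_shaker 0.48 [124. 289.] 534 med [ 672. -194.  119.] lo [ 643. -303.    2.] hi [ 702. -126.  127.]
table_fork 0.61 [205. 353.] 141 med [418. -49.   4.] lo [333. -60.  -1.] hi [485. -42.  12.]
```

```bash
python3 - <<'E'
from h import *
rr,cc=np.mgrid[0:400,0:640]
ims=[]
for n in("scene","side"):
    d=np.load(n+"d.npy"); W=toworld(n,d,rr.ravel(),cc.ravel())
    for nm,(x0,x1,y0,y1) in dict(L=(440,680,60,320),Rr=(530,760,-340,-90)).items():
        P=W[(W[:,0]>x0)&(W[:,0]<x1)&(W[:,1]>y0)&(W[:,1]<y1)]
        foot=P[(P[:,2]>10)&(P[:,2]<18)][:,:2].astype(np.float32)
        c,wh,a=cv2.minAreaRect(foot); print(n,nm,"foot",np.round(c),np.round(wh),round(a,1))
        for b,lo,hi in(("bar",122,132),("lev",114,122)):
            q=P[(P[:,2]>lo)&(P[:,2]<hi)][:,:2]
            box=np.array([c]); 
            if b=="lev": q=q[q[:,0]<c[0]-25]
            else: q=q[q[:,0]>c[0]-20]
            vx,vy,a0,b0=cv2.fitLine(q.astype(np.float32),cv2.DIST_HUBER,0,.01,.01).ravel()
            if vy<0: vx,vy=-vx,-vy
            t=(q-[a0,b0])@[vx,vy]; 
            print("  ",b,len(q),"ang",round(np.degrees(np.arctan2(-vx,vy)),2),"ends",np.round([a0+vx*t.min(),b0+vy*t.min()]),np.round([a0+vx*t.max(),b0+vy*t.max()]),"width",np.round(np.percentile((q-[a0,b0])@[vy,-vx],[2,98]),1))
a=np.hstack([cv2.imread("pics/scene0.png"),cv2.imread("pics/side0.png")])
cv2.imwrite("pics/both.png",np.vstack([cv2.imread("pics/scene0.png")[100:390,20:],cv2.imread("pics/side0.png")[50:360,20:]]))
E
```

```text
scene L foot [574. 182.] [199. 120.] 73.2
   bar 279 ang -18.0 ends [571. 117.] [621. 270.] width [-16.8  11.3]
   lev 167 ang -15.02 ends [493. 131.] [534. 284.] width [-6.8 49.6]
scene Rr foot [ 652. -221.] [199. 121.] 75.6
   bar 447 ang -16.45 ends [ 652. -287.] [ 698. -132.] width [-19.5  11.7]
   lev 234 ang -13.55 ends [ 573. -279.] [ 611. -122.] width [-6.8 48.1]
side L foot [570. 190.] [190. 119.] 73.1
   bar 413 ang -18.18 ends [568. 121.] [618. 273.] width [-16.4  12.1]
   lev 282 ang -16.15 ends [487. 131.] [532. 286.] width [-5.6 47.7]
side Rr foot [ 649. -217.] [202. 121.] 75.1
   bar 233 ang -16.7 ends [ 648. -282.] [ 694. -127.] width [-18.5  13.1]
   lev 158 ang -13.7 ends [ 571. -263.] [ 607. -118.] width [-5.7 46.4]
```

View pics/both.png

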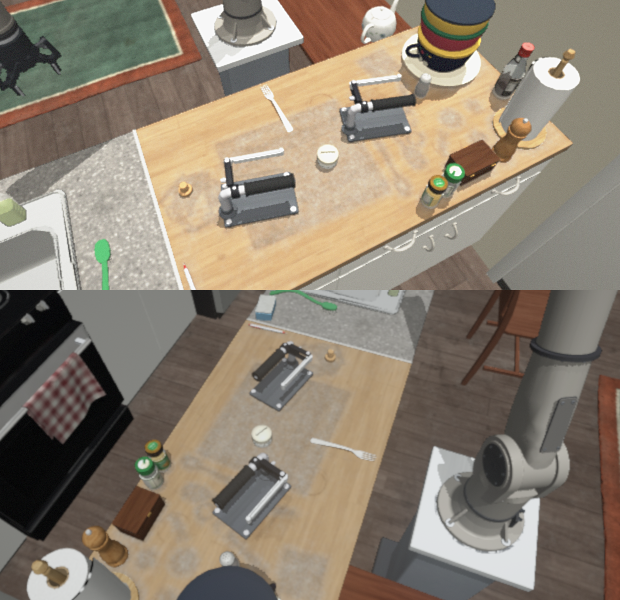

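```bash
python3 - <<'E'
from h import *
from scipy.optimize import least_squares
rr,cc=np.mgrid[0:400,0:640]
for nm,g in dict(L=(553,192,-17),Rt=(632,-219,-15)).items():
    for n in("scene","side"):
        d=np.load(n+"d.npy"); W=toworld(n,d,rr.ravel(),cc.ravel())
        def loc(p):
            a=np.radians(p[2]); v=W[:,:2]-p[:2]
            return v@np.array([[np.cos(a),-np.sin(a)],[np.sin(a),np.cos(a)]])
        p=np.array(g,float)
        for it in range(4):
            q=loc(p); z=W[:,2]; inn=(abs(q[:,1])<110)
            L=inn&(z>115)&(z<123)&(q[:,0]<-30)&(q[:,0]>-70)&(q[:,1]>-30)
            B=inn&(z>124.5)&(z<131)&(q[:,0]>15)&(q[:,0]<65)&(q[:,1]>-20)
            # lever mid x=-45, bar mid x=40 ; slope from both
            s=[np.polyfit(q[m,1],q[m,0],1) for m in(L,B)]
            ends=[q[m,1].max() for m in(L,B)]
            ex=np.mean([s[0][1]+45,s[1][1]-40]); 
            slope=np.mean([s[0][0],s[1][0]]); ey=np.mean([ends[0]-82,ends[1]-96])
            a=np.radians(p[2]); p=p+[np.cos(a)*ex-np.sin(a)*ey,np.sin(a)*ex+np.cos(a)*ey,-np.degrees(slope)]
        q=loc(p);F=(z>10)&(z<18)&(abs(q[:,0])<110)&(abs(q[:,1])<130)
        print(nm,n,np.round(p,1),"lev line",np.round(s[0],3),"bar",np.round(s[1],3),ends,"levx",np.percentile(q[L,0],[3,97]).round(1),"foot",np.percentile(q[F],[2,98],axis=0).round().tolist())
for n in("scene","side"):
    W=toworld(n,np.load(n+"d.npy"),rr.ravel(),cc.ravel())
    m=(W[:,2]>60)&(W[:,1]>290)&(W[:,0]>300)&(W[:,0]<750)&(W[:,1]<700)
    print(n,"tall", np.percentile(W[m],[1,99],axis=0).round())
    m&=(W[:,2]>130); print("min y", W[m][np.argsort(W[m][:,1])[:300:60]].round(), "minx",W[m][np.argsort(W[m][:,0])[:300:60]].round())
E
```

```text
L scene [555.6 190.4 -16. ] lev line [ 1.5000e-02 -4.5659e+01] bar [-1.5000e-02  4.0659e+01] [np.float64(83.780723724131), np.float64(94.21929131254781)] levx [-51.1 -39.6] foot [[-29.0, -91.0], [77.0, 91.0]]
L side [551.5 193.4 -16.7] lev line [-7.0000e-03 -4.4498e+01] bar [7.0000e-03 3.9498e+01] [np.float64(82.70390554991448), np.float64(95.29609725794808)] levx [-50.  -39.4] foot [[-38.0, -77.0], [64.0, 95.0]]
Rt scene [ 634.  -213.6  -14.5] lev line [-1.0000e-03 -4.4653e+01] bar [1.0000e-03 3.9652e+01] [np.float64(83.03310784709166), np.float64(94.9633622787557)] levx [-50.6 -39.4] foot [[-37.0, -87.0], [78.0, 93.0]]
Rt side [ 630.2 -209.5  -14.6] lev line [-1.2000e-02 -4.3951e+01] bar [1.2000e-02 3.8951e+01] [np.float64(83.00008295620896), np.float64(94.99988015455641)] levx [-49.7 -38.4] foot [[-38.0, -85.0], [77.0, 95.0]]
scene tall [[312. 416.  70.]
 [746. 664. 559.]]
min y [[453. 410. 193.]
 [480. 416. 250.]
 [462. 417. 220.]
 [464. 418. 236.]
 [441. 420. 218.]] minx [[300. 660. 360.]
 [303. 661. 197.]
 [306. 657. 391.]
 [308. 660. 415.]
 [311. 658. 221.]]
side tall [[366. 379.  70.]
 [748. 657. 870.]]
min y [[572. 391. 856.]
 [572. 396. 860.]
 [572. 398. 853.]
 [570. 401. 845.]
 [567. 407. 846.]] minx [[357. 502. 241.]
 [362. 481. 241.]
 [366. 501. 251.]
 [370. 484. 252.]
 [373. 476. 252.]]
```

```bash
python3 -m jog '{"slide":[[0,0,0],[0,0,0],[0,0,0],[0,0,0],[0,0,0],[0,0,0],[0,0,0],[0,0,0]],"turn":[10,10,10,9,0,0,0,0],"grip":[0,0,0,0,0,0,0,0]}' 60; python3 -c "
from h import *
s=ctrl.observe();print(s['tcp_pos'],R.from_quat(s['orientation']).as_matrix().round(3),s['gripper_width'])"
```

```text
t: 1.8
tcp_pos: [242.8, -603.0, 253.3]
orientation: [0.989, -0.148, 0.0, 0.0]
ft_force: [0.8, -0.3, 0.4]
gripper_width: 0.001
grasp_force: 0.0
[ 242.75019252 -603.00590151  253.3480714 ] [[ 0.956 -0.293  0.   ]
 [-0.293 -0.956 -0.   ]
 [ 0.     0.    -1.   ]] 0.0012803754742472906
```

```bash
python3 -m jog '{"slide":[[0.021,-0.054,0],[0.021,-0.054,0],[0.021,-0.054,0],[0.021,-0.054,0],[0.021,-0.054,0],[0.021,-0.054,0],[-0.016,-0.058,0],[-0.016,-0.058,0]],"turn":[0,0,0,0,0,0,0,0],"grip":[0,0,0,0,0,0,0,0]}'
python3 -m jog '{"slide":[[-0.016,-0.058,0],[-0.016,-0.058,0],[-0.016,-0.058,0],[-0.016,-0.058,0],[-0.016,-0.058,0],[-0.016,-0.058,0],[-0.016,-0.058,0],[0,0,0]],"turn":[0,0,0,0,0,0,0,0],"grip":[0,0,0,0,0,0,0,0]}'
```

```text
t: 2.8
tcp_pos: [462.2, -208.0, 253.4]
orientation: [0.989, -0.148, 0.0, 0.0]
ft_force: [1.1, 0.5, -1.0]
gripper_width: 0.001
grasp_force: 0.0
t: 3.8
tcp_pos: [472.7, 217.1, 253.7]
orientation: [0.99, -0.143, -0.0, -0.002]
ft_force: [0.3, -0.1, -0.7]
gripper_width: 0.001
grasp_force: 0.0
```

```bash
python3 -m jog '{"slide":[[-0.012,-0.054,0],[0,0,0.04],[0,0,0.04],[0,0,0.04],[0,0,0.028],[0,0,0],[0,0,0],[0,0,0]],"turn":[0,0,0,0,0,0,0,0],"grip":[0,0,0,0,0,0,0,0]}'
python3 - <<'E'
from h import *
p,d=ctrl.snapshot("side"); cv2.imwrite("pics/s1.png",cv2.resize(p[150:400,150:400,::-1],None,fx=2.3,fy=2.3)); print(ctrl.observe()['ft_force'])
E
```

```text
t: 4.8
tcp_pos: [479.4, 266.6, 106.9]
orientation: [0.989, -0.149, 0.001, -0.001]
ft_force: [1.2, 0.1, -0.1]
gripper_width: 0.001
grasp_force: 0.0
[ 0.47619066  0.35976109 -0.79129166]
```

View pics/s1.png

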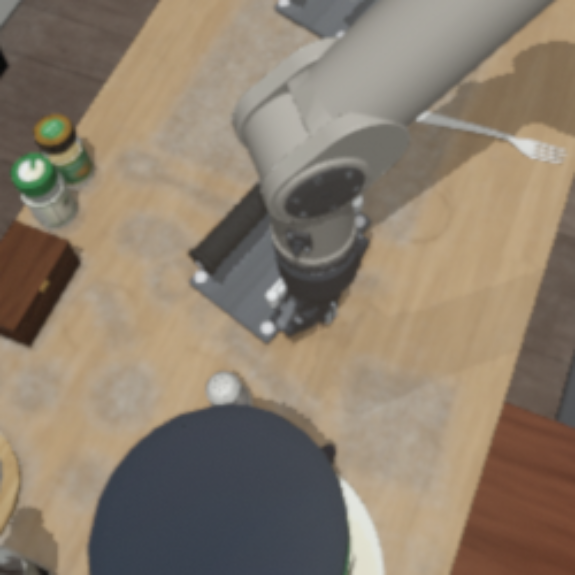

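```bash
python3 -m jog '{"slide":[[0.012,0,0],[0.012,0,0],[0.004,0,0],[0.004,0,0],[0.004,0,0],[0.004,0,0],[0,0,0],[0,0,0]],"turn":[0,0,0,0,0,0,0,0],"grip":[0,0,0,0,0,0,0,0]}'
python3 -c "
from h import *
print(ctrl.observe()['ft_force'])"
```

```text
t: 5.85
tcp_pos: [516.0, 254.8, 105.1]
orientation: [0.989, -0.148, -0.0, -0.0]
ft_force: [-3.4, 1.7, -0.5]
gripper_width: 0.0
grasp_force: 1.5
[-3.41265716  1.70107119 -0.45880739]
```

```bash
python3 -m jog '{"slide":[[0.004,0,0],[0.003,0,0],[0.003,0,0],[0.001,0,0],[0.001,0,0],[0.001,0,0],[0,0,0],[0,0,0]],"turn":[0,0,0,0,0,0,0,0],"grip":[0,0,0,0,0,0,0,0]}'
python3 -m jog '{"slide":[[0.001,0,0],[0.001,0,0],[0,0,0],[0,0,0],[0,0,0],[0,0,0],[0,0,0],[0,0,0]],"turn":[0,0,0,0,0,0,0,0],"grip":[0,0,0,0,0,0,0,0]}'
```

```text
t: 6.85
tcp_pos: [528.7, 250.3, 105.1]
orientation: [0.989, -0.148, -0.0, 0.0]
ft_force: [-4.7, -0.6, 0.1]
gripper_width: -0.001
grasp_force: 1.9
t: 7.85
tcp_pos: [530.7, 250.0, 105.2]
orientation: [0.989, -0.148, -0.0, 0.0]
ft_force: [-5.7, -0.6, -0.7]
gripper_width: 0.003
grasp_force: 1.9
```

```bash
python3 -m jog '{"slide":[[0.001,0,0],[0.001,0,0],[0,0,0],[0.001,0,0],[0,0,0],[0,0,0],[0,0,0],[0,0,0]],"turn":[0,0,0,0,0,0,0,0],"grip":[0,0,0,0,0,0,0,0]}'
```

```text
t: 8.85
tcp_pos: [533.6, 249.3, 105.3]
orientation: [0.989, -0.148, 0.0, -0.0]
ft_force: [-5.6, -0.7, -0.9]
gripper_width: 0.001
grasp_force: 2.1
```

```bash
python3 -m jog '{"slide":[[0.001,0,0],[0.001,0,0],[0.001,0,0],[0.001,0,0],[0,0,0],[0,0,0],[0,0,0],[0,0,0]],"turn":[0,0,0,0,0,0,0,0],"grip":[0,0,0,0,0,0,0,0]}'
```

```text
t: 9.85
tcp_pos: [537.4, 248.0, 105.3]
orientation: [0.989, -0.148, -0.0, 0.0]
ft_force: [-5.7, 0.0, 0.1]
gripper_width: 0.004
grasp_force: 2.1
```

```bash
python3 -m jog '{"slide":[[0.002,0,0],[0.002,0,0],[0.001,0,0],[0.001,0,0],[0.001,0,0],[0.001,0,0],[0,0,0],[0,0,0]],"turn":[0,0,0,0,0,0,0,0],"grip":[0,0,0,0,0,0,0,0]}'
```

```text
t: 10.85
tcp_pos: [544.8, 246.0, 105.3]
orientation: [0.989, -0.148, -0.0, -0.0]
ft_force: [-6.3, 0.1, 0.8]
gripper_width: 0.001
grasp_force: 2.3
```

```bash
python3 -m jog '{"slide":[[0.001,0,0],[0,0,0],[0.001,0,0],[0,0,0],[0.001,0,0],[0,0,0],[0,0,0],[0,0,0]],"turn":[0,0,0,0,0,0,0,0],"grip":[0,0,0,0,0,0,0,0]}'
```

```text
t: 11.85
tcp_pos: [547.5, 245.3, 105.3]
orientation: [0.989, -0.148, -0.0, -0.0]
ft_force: [-5.9, 0.0, -0.3]
gripper_width: 0.002
grasp_force: 2.4
```

```bash
python3 -m jog '{"slide":[[0.001,0,0],[0,0,0],[0.001,0,0],[0,0,0],[0.001,0,0],[0,0,0],[0,0,0],[0,0,0]],"turn":[0,0,0,0,0,0,0,0],"grip":[0,0,0,0,0,0,0,0]}'
```

```text
t: 12.85
tcp_pos: [549.2, 244.8, 105.2]
orientation: [0.989, -0.148, -0.001, 0.0]
ft_force: [-8.4, 0.9, 1.7]
gripper_width: -0.004
grasp_force: 3.4
```

```bash
python3 -m jog '{"slide":[[0.001,0,0],[0,0,0],[0.001,0,0],[0,0,0],[0,0,0],[0,0,0],[0,0,0],[0,0,0]],"turn":[0,0,0,0,0,0,0,0],"grip":[0,0,0,0,0,0,0,0]}'
python3 - <<'E'
from h import *
s=ctrl.observe(); print(s['ft_force'],s['tcp_pos'])
for n in("scene","side"):
    p,d=ctrl.snapshot(n); cv2.imwrite(f"pics/{n}2.png",cv2.resize(p[140:250,340:460,::-1] if n=="scene" else p[190:330,190:340,::-1],(500,450)))
cv2.imwrite("pics/p2.png",cv2.resize(np.hstack([cv2.imread("pics/scene2.png"),cv2.imread("pics/side2.png")]),(800,360)))
E
```

```text
t: 13.85
tcp_pos: [549.4, 244.8, 105.0]
orientation: [0.989, -0.148, -0.003, 0.0]
ft_force: [-11.6, 0.9, 3.4]
gripper_width: -0.002
grasp_force: 4.9
[-11.57780347   0.8759457    3.36973897] [549.4075817  244.83659413 105.04769496]
```

View pics/p2.png

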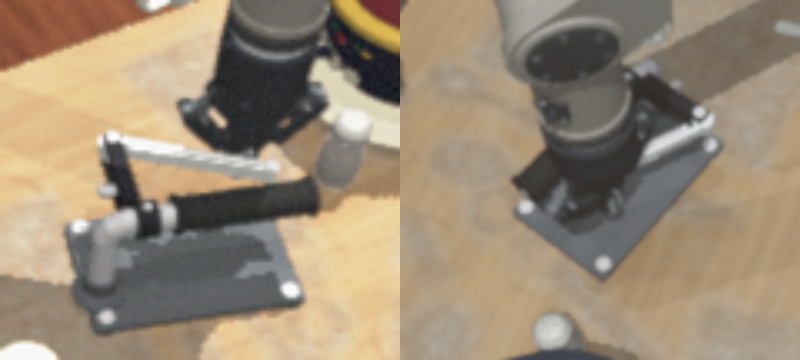

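```bash
python3 -m jog '{"slide":[[-0.015,0,0],[-0.03,0,0],[-0.03,0,0],[-0.018,0,0],[0,0,-0.05],[0,0,-0.05],[0,0,0],[0,0,0]],"turn":[0,0,0,0,0,0,0,0],"grip":[0,0,0,0,0,0,0,0]}'
python3 -m jog '{"slide":[[0.03,0.052,0],[0.03,0.052,0],[0.03,0.052,0],[0.03,0.052,0],[0.03,0.052,0],[0.03,0.052,0],[0.03,0.052,0],[0,0,0]],"turn":[0,0,0,0,0,0,0,-2.5],"grip":[0,0,0,0,0,0,0,0]}'
python3 - <<'E'
from h import *
p,d=ctrl.snapshot("scene"); cv2.imwrite("pics/s3.png",cv2.resize(p[120:320,200:480,::-1],(784,560)))
E
```

```text
t: 14.95
tcp_pos: [464.7, 270.2, 205.4]
orientation: [0.989, -0.149, 0.001, -0.0]
ft_force: [0.3, -0.5, 0.6]
gripper_width: 0.003
grasp_force: 0.0
t: 15.95
tcp_pos: [556.8, -146.5, 203.1]
orientation: [0.991, -0.131, -0.001, 0.002]
ft_force: [-0.2, 0.9, 0.5]
gripper_width: 0.006
grasp_force: 0.0
```

View pics/s3.png

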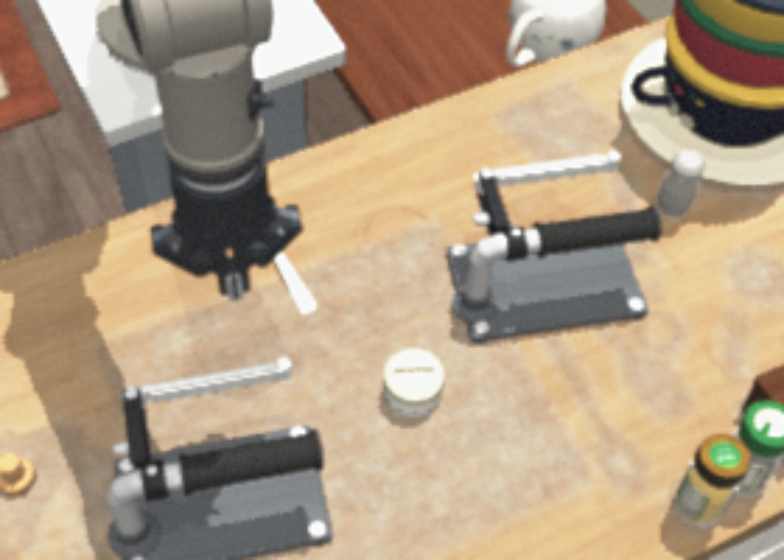

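```bash
python3 -m jog '{"slide":[[0,-0.007,0.03],[0,0,0.035],[0,0,0.033],[0,0,0],[0.012,0,0],[0.012,0,0],[0,0,0],[0,0,0]],"turn":[0,0,0,0,0,0,0,0],"grip":[0,0,0,0,0,0,0,0]}'
python3 -m jog '{"slide":[[0.004,0,0],[0.004,0,0],[0.004,0,0],[0.004,0,0],[0.001,0,0],[0.001,0,0],[0,0,0],[0,0,0]],"turn":[0,0,0,0,0,0,0,0],"grip":[0,0,0,0,0,0,0,0]}'
```

```text
t: 17.0
tcp_pos: [583.0, -138.3, 107.7]
orientation: [0.992, -0.127, 0.0, 0.0]
ft_force: [-0.4, -0.2, 0.8]
gripper_width: -0.001
grasp_force: 0.0
t: 18.0
tcp_pos: [600.1, -142.7, 107.2]
orientation: [0.992, -0.127, -0.0, -0.0]
ft_force: [-2.3, 2.3, 1.2]
gripper_width: 0.001
grasp_force: 1.4
```

```bash
python3 -m jog '{"slide":[[0.001,0,0],[0.001,0,0],[0.001,0,0],[0.001,0,0],[0.001,0,0],[0,0,0],[0,0,0],[0,0,0]],"turn":[0,0,0,0,0,0,0,0],"grip":[0,0,0,0,0,0,0,0]}'
```

```text
t: 19.0
tcp_pos: [605.0, -144.2, 107.2]
orientation: [0.992, -0.127, -0.0, 0.0]
ft_force: [-2.6, 0.4, 0.6]
gripper_width: -0.0
grasp_force: 1.6
```

```bash
python3 -m jog '{"slide":[[0.001,0,0],[0,0,0],[0.001,0,0],[0,0,0],[0.001,0,0],[0,0,0],[0,0,0],[0,0,0]],"turn":[0,0,0,0,0,0,0,0],"grip":[0,0,0,0,0,0,0,0]}'
```

```text
t: 20.0
tcp_pos: [607.9, -144.9, 107.3]
orientation: [0.992, -0.127, -0.0, 0.0]
ft_force: [-3.1, -0.8, -0.0]
gripper_width: 0.0
grasp_force: 1.6
```

```bash
python3 -m jog '{"slide":[[0.001,0,0],[0,0,0],[0.001,0,0],[0,0,0],[0.001,0,0],[0,0,0],[0,0,0],[0,0,0]],"turn":[0,0,0,0,0,0,0,0],"grip":[0,0,0,0,0,0,0,0]}'
```

```text
t: 21.0
tcp_pos: [608.4, -145.1, 107.1]
orientation: [0.992, -0.127, -0.003, -0.0]
ft_force: [-9.4, 0.3, 5.6]
gripper_width: -0.001
grasp_force: 4.6
```

```bash
python3 -m jog '{"slide":[[0.001,0,0],[0,0,0],[0,0,0],[0,0,0],[0,0,0],[0,0,0],[0,0,0],[0,0,0]],"turn":[0,0,0,0,0,0,0,0],"grip":[0,0,0,0,0,0,0,0]}'
python3 -m jog '{"slide":[[-0.015,0,0],[-0.02,0,0],[-0.02,0,0],[0,0,-0.05],[0,0,-0.05],[0,0,0],[0,0,0],[0,0,0]],"turn":[0,0,0,0,0,0,0,0],"grip":[0,0,0,0,0,0,0,0]}'
```

```text
t: 22.0
tcp_pos: [608.5, -145.1, 107.0]
orientation: [0.992, -0.127, -0.004, -0.0]
ft_force: [-11.2, 1.8, 6.7]
gripper_width: -0.005
grasp_force: 5.7
t: 23.0
tcp_pos: [558.3, -131.6, 205.9]
orientation: [0.992, -0.127, -0.001, -0.0]
ft_force: [-0.4, -0.4, -0.1]
gripper_width: 0.0
grasp_force: 0.0
```

```bash
python3 -m jog '{"slide":[[-0.025,-0.052,0],[-0.025,-0.052,0],[-0.025,-0.052,0],[-0.025,-0.052,0],[-0.025,-0.052,0],[-0.025,-0.052,0],[-0.025,-0.052,0],[0,0,0]],"turn":[0,0,0,0,0,0,0,2.5],"grip":[0,0,0,0,0,0,0,0]}'
```

```text
t: 24.0
tcp_pos: [477.9, 270.7, 206.4]
orientation: [0.99, -0.144, -0.001, -0.001]
ft_force: [1.1, -0.6, 0.6]
gripper_width: -0.003
grasp_force: 0.0
```

```bash
python3 -m jog '{"slide":[[0,0,0],[0,0,0.03],[0,0,0.035],[0,0,0.035],[0,0,0],[0.012,0,0],[0.012,0,0],[0,0,0]],"turn":[0,0,0,0,0,0,0,0],"grip":[0,0,0,0,0,0,0,0]}'
```

```text
t: 25.0
tcp_pos: [506.0, 256.8, 108.5]
orientation: [0.989, -0.15, 0.001, -0.001]
ft_force: [0.2, 0.7, 0.4]
gripper_width: 0.003
grasp_force: 0.0
```

```bash
python3 -m jog '{"slide":[[0.006,0,0],[0.006,0,0],[0.006,0,0],[0.006,0,0],[0.005,0,0],[0.005,0,0],[0.004,0,0],[0.002,0,0]],"turn":[0,0,0,0,0,0,0,0],"grip":[0,0,0,0,0,0,0,0]}'
python3 -m jog '{"slide":[[0.001,0,0],[0,0,0],[0.001,0,0],[0,0,0],[0.001,0,0],[0,0,0],[0,0,0],[0,0,0]],"turn":[0,0,0,0,0,0,0,0],"grip":[0,0,0,0,0,0,0,0]}'
```

```text
t: 26.0
tcp_pos: [540.9, 244.7, 106.4]
orientation: [0.989, -0.149, -0.001, 0.001]
ft_force: [-6.8, 0.8, 2.7]
gripper_width: 0.002
grasp_force: 2.4
t: 27.0
tcp_pos: [543.3, 243.8, 106.3]
orientation: [0.989, -0.148, -0.002, 0.001]
ft_force: [-6.3, 0.4, 2.0]
gripper_width: 0.0
grasp_force: 2.4
```

```bash
python3 -m jog '{"slide":[[0.001,0,0],[0.001,0,0],[0.001,0,0],[0.001,0,0],[0.001,0,0],[0,0,0],[0,0,0],[0,0,0]],"turn":[0,0,0,0,0,0,0,0],"grip":[0,0,0,0,0,0,0,0]}'
python3 -m jog '{"slide":[[0.001,0,0],[0,0,0],[0.001,0,0],[0,0,0],[0.001,0,0],[0,0,0],[0,0,0],[0,0,0]],"turn":[0,0,0,0,0,0,0,0],"grip":[0,0,0,0,0,0,0,0]}'
```

```text
t: 28.0
tcp_pos: [547.3, 242.5, 106.0]
orientation: [0.989, -0.148, -0.002, 0.001]
ft_force: [-7.9, 0.1, 1.8]
gripper_width: -0.007
grasp_force: 2.9
t: 29.0
tcp_pos: [547.6, 242.6, 105.8]
orientation: [0.989, -0.148, -0.005, 0.002]
ft_force: [-12.2, 1.6, 4.3]
gripper_width: 0.001
grasp_force: 5.2
```

```bash
python3 - <<'E'
from h import *
p,d=ctrl.snapshot("scene"); cv2.imwrite("pics/s4.png",cv2.resize(p[120:320,170:480,::-1],(775,500))); print(ctrl.observe()['ft_force'])
E
```

```text
[-12.367744     1.34820734   4.10348624]
```

View pics/s4.png

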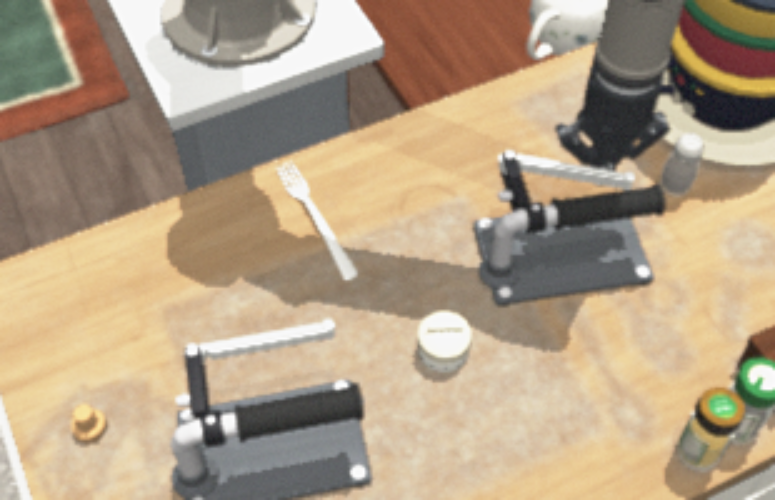

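The left lever (end at about 630,180) is held in close to its bar, the right one (end at about 330,328) is at rest, and the bystanders are where they were.

```bash
python3 -c "
from workcell import ctrl
print(ctrl.job_done())"
```

```text
the job is handed in; nothing more can be done
None
```

I pressed the left lever to its stop and released it, then did the same with the right; the left one is slack (about 42 mm of travel against 22 mm), and I handed the job in at about 29 s with it held fully in at about 12 N; the judge's verdict was not shown.

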